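Prop open the lid of the printing-block box

TASK

Open the glazed lid of the wooden printing-block box and lean it back, flip the steel stay inside fully up to its stop, then bring the lid forward again and set it gently down on the stay's tip, so that the lid stands propped half open and the blocks can air. Never let the lid drop, let go of everything, and leave the jar, bowl, brush and burnisher where they are.

Things in the scene. Friction and masses are not known exactly. Their poses are not given: they have to be found in the camera images.
- box: The open wooden box, 260 (its x) x 220 (its y) x 75 mm high, walls and floor 10 mm, fixed to the bench. Origin: centre of its underside; z up. The lid's hinge runs along its +y rim, the lid's pull is on its -y side. Turned up to about 25 degrees in yaw. Low blocks lie on its floor, nothing higher than 31 mm above the bench apart from the stay with its bracket and rest.
- hinge (a point): Middle of the lid's hinge line, on the box's +y rim, 75 mm above the bench; axes as the box's (hinge along x). Does not move.
- lid (a joint): Lid angle in rad. 0: closed. 1.571: upright. 1.85: stop, where it leans back past upright and stays by its own weight; at less than upright it falls shut when let go (hinge lightly damped). Resting on the raised stay it reads about 0.68. Lid: wooden frame 260 x 225 x 14 mm with a clear pane, about 0.6 kg; its underside passes through the hinge line, and its front rail is 65 mm wide.
- pull (a point): Middle of the lid's pull: a round steel bar, 10 mm thick and 110 mm long, parallel to the hinge, carried on two 10 mm rods at its ends. It lies 260 mm from the hinge line and 35 mm beyond the lid's front edge (30 mm free gap), 7 mm above the plane of the lid's underside: 82 mm above the bench when closed. The point turns with the lid (x along the bar, z out of the lid's top). The bar can turn between two fingers that pinch it across (along the box's y) as the lid swings.
- stay (a joint): Stay angle in rad. 0: folded, lying level along the box's +x just under the lid, held there by its weight. It swings up about the box's -y axis: 1.571 upright, 1.75 stop, where it leans past upright and stays by its own weight; once past upright it falls the rest of the way to its stop. Turns freely.
- stay_pivot (a point): Pivot of the stay, inside the box, 63 mm above the bench, 40 mm from the box's middle line towards the pull and 60 mm towards the box's -x; axes as the box's. Does not move.
- stay_grip (a point): Point on the stay's middle line 95 mm from its pivot, a good place to pinch. The stay is a straight steel bar 14 mm wide (along the box's y) and 12 mm thick with a round end, about 0.09 kg; over 35 mm free on both sides of it at this place. The point turns with the stay (x along the stay towards its tip, y across it).
- stay_tip (a point): Centre of the stay's round end (radius 7 mm), 125 mm from its pivot.
- jar: Bystander: lidded pigment jar, 70 mm across, 100 mm high, loose. Origin: centre of its underside.
- bowl: Bystander: white bowl, 110 mm across, 50 mm high, loose. Origin: centre of its underside.
- brush: Bystander: brush lying flat, 170 mm long, loose. Its x runs along it.
- burnisher: Bystander: flat wooden rubbing board 150 x 90 mm with a bar grip on top, 46 mm high, loose. Origin: centre of its underside.

How it is judged:
By the outcome, as a careful person would: the job done as asked, in the order asked, and still so for the second after the job is handed in, with the robot touching nothing.
It also fails if it takes over 72 s, if anything falls off the work surface, if the arm or the gripper's body presses on something with over 40 N, if the wrist force passes 120 N, or if a joint passes its speed limit or range.

ROBOT

A 7-joint arm with a two-finger parallel gripper is mounted at the origin on the work surface. World frame = base frame: x ahead of the robot, y to its left, z up, the work surface at z = 0. Lengths are in m, angles in rad, forces in N, time in s.
With the tool pointing down it reaches from about 0.4 to 0.85 m from the base axis. Payload 4.4 kg.
Tool frame: the origin (TCP) lies between the finger pads; the fingertips stand 8 mm ahead of it and the grasp point (between the pads) lies 11 mm behind it (tips_ahead is the distance from the TCP to the fingertips, in m); z points along the fingers, y is the line along which they close (so a half turn about z gives the same grasp; the last joint's range is limited). The gripper opens to 94 mm and grips with 3 to 60 N. Pads are 16 mm wide; open, the fingers measure 119 mm over their backs; the gripper's body (75 mm by 177 mm) begins 78 mm behind the grasp point.
Start: joints at [-1.304, 0.628, 0.038, 1.517, -0.027, 0.996, -0.02], TCP at [0.212, 0.614, 0.213] pointing down, gripper open.
Joint ranges: [-3.06, 3.06], [-0.37, 2.12], [-1.25, 1.32], [0.18, 2.47], [-1.1, 4.24], [0.23, 1.98], [-2.94, 2.94]. Speed limits (rad/s): [2.57, 2.57, 3.14, 3.14, 3.14, 3.14, 3.14].

INTERFACE

Orientations are given as a 3x3 rotation matrix whose columns are the frame's x, y, z axes.
In Python, from cell import * gives the robot as it stands.
- The arm moves only by the tool arm_command, never from a script. Its argument "rows" is a list of rows, each an object of numbers: "tx", "ty", "tz": the shift along the tool's x, y, z in mm; "rx", "ry", "rz": the turn, a rotation vector about the tool's x, y, z in rad. In form: [{"tx": .., "ty": .., "tz": .., "rx": .., "ry": .., "rz": ..}, ...]. A call has 1 to 20 rows; each row shifts and turns the commanded pose from where the row before left it, along the tool's axes as they then stand; what a row does not reach is not made up. A row lasts 1/10 s, in which the tool goes at most 50 mm and 8.59 degrees, less where a joint would pass 70% of its speed; a pose out of reach is approached as far as the arm can. A call is refused whole if a number of a shift passes 50 or a number of a turn 0.15, either way. A call with a gripper value outside its range is refused whole. "gripper" is the opening, from 0 (shut) to 1 (fully open), set as the call begins (left out, the last holds). The fingers move at their own pace and stop on an object; "force" is the grip in N (left out, the last holds). Time passes only in rows, so rows that do not move let the fingers close. It gives the time, the measured TCP pose, the force, the opening and the grip force at its end, in the units of the state.
- read_state(): the state, without advancing time (a new reading comes with each control period).
- snapshot(name): name is "side" or "top"; returns the picture (384x512x3 uint8, red, green, blue); there is no depth.
- calibration(name): a dict with "mtx" (3x3 intrinsics, pixels), "R" (3x3) and "t" (3): a world point X has camera coordinates R X + t. Camera axes: x right, y down, z forward; pixel columns grow to the right and rows downward; lengths in m; the calibration is good to about 2 mm. A picture is of the moment at which its call begins. calibration takes no time and is no camera call.
- job_done(): hands the job in; it is judged then, once.
The state is a dict: "clock": time; "joint_pos": joint angles; "dq": joint speeds; "tau": joint torques, N m; "tool_pos": TCP position; "eef_rot": TCP orientation; "ft_force": force on the tool from outside, world axes, zero at the start; "moment": the same for the moment, N m; "grip_width": finger opening in m; "grasp_force": force on a finger pad.
Only numpy, scipy, OpenCV 4.12 (cv2) and the standard library are available. Lean on these libraries where they do the work, as an engineer would, in place of code of your own. Each camera call takes 0.05 s, during which the arm holds its last target. There are 200 camera calls.

## Working session

There is one attempt and no reset: what is moved stays moved. The work goes in short steps, Python scripts to look and compute and a tool call to move; the robot and the scene stay as the last step left them, time stands still between calls to the robot, and variables do not carry over. Pictures are saved under pics/ and viewed, at most 10 in all, crops included, and the job is handed in when it is done.

Besides the shell and the picture viewer there is one more tool, called after "Request:" as name(argument=value, ...) on one line, values as JSON. arm_command: Moves the arm, as the interface text tells. Its arguments: {"type":"object","properties":{"rows":{"type":"array","items":{"type":"object","properties":{"tx":{"type":"number"},"ty":{"type":"number"},"tz":{"type":"number"},"rx":{"type":"number"},"ry":{"type":"number"},"rz":{"type":"number"}}}},"gripper":{"type":"number"},"force":{"type":"number"}},"required":["rows"]}

```bash
mkdir -p pics; ls; python3 - <<'E'
from cell import *
import cv2,numpy as np
for n in("side","top"):
    im=snapshot(n); cv2.imwrite(f"pics/{n}0.png",im[:,:,::-1]); c=calibration(n); print(n,c, -c["R"].T@c["t"])
s=read_state(); print(s)
E
```

```text
pics
side {'mtx': array([[398.83352807,   0.        , 256.26649732],
       [  0.        , 398.83352807, 188.10762553],
       [  0.        ,   0.        ,   1.        ]]), 'R': array([[-0.99623446, -0.08275718,  0.0258484 ],
       [-0.06369964,  0.49641126, -0.8657472 ],
       [ 0.05881536, -0.86413373, -0.49981361]]), 't': array([0.53331589, 0.08103611, 1.14624228])} [0.46905299 0.9944151  0.62927891]
top {'mtx': array([[422.96786068,   0.        , 249.57878687],
       [  0.        , 422.96786068, 185.15252085],
       [  0.        ,   0.        ,   1.        ]]), 'R': array([[-0.02863083, -0.99952985, -0.01097047],
       [-0.98067084,  0.03021242, -0.19331819],
       [ 0.19355874,  0.00522356, -0.98107478]]), 't': array([0.00353555, 0.56824869, 1.18532292])} [ 0.32793653 -0.01982589  1.27278201]
{'clock': 0.1, 'joint_pos': array([-1.3037887 ,  0.62923248,  0.03846445,  1.51823298, -0.026975  ,
        0.99630175, -0.02002281]), 'dq': array([ 0.00036662, -0.00141641,  0.0013819 , -0.0022582 ,  0.00079633,
        0.00141041,  0.00063893]), 'tau': array([ 3.76881319e-03, -5.50781894e+01,  1.14759117e+00, -1.87114477e+01,
       -5.20774943e-02,  1.92001200e-02,  4.76906757e-05]), 'tool_pos': array([0.2121567 , 0.61380043, 0.21267134]), 'eef_rot': array([[-9.45120882e-01,  3.26720480e-01, -4.96194783e-04],
       [ 3.26720853e-01,  9.45119562e-01, -1.58005314e-03],
       [-4.72723239e-05, -1.65545840e-03, -9.99998629e-01]]), 'ft_force': array([ 0.45730235, -0.13745833, -0.34963682]), 'moment': array([-0.00436184,  0.0087063 ,  0.00776488]), 'grasp_force': 0.0, 'grip_width': 0.094347862422329}
```

View pics/top0.png

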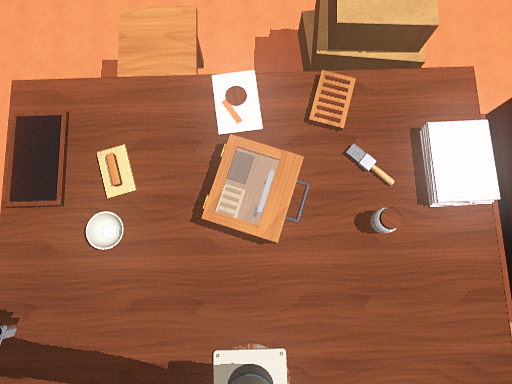

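View pics/side0.png

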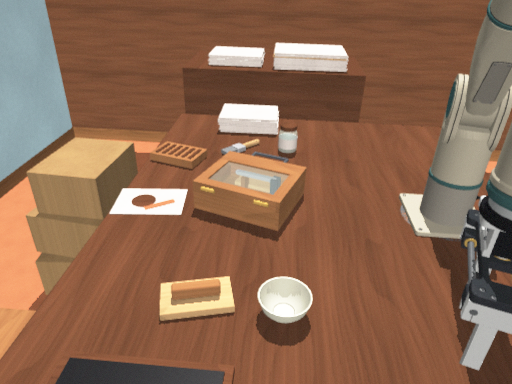

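Top view: box centred near (253,188), hinges on the left (+y), pull at (300,202), stay seen through the pane (258,215)–(272,170). Now I measure the lid corners and the pull.

```bash
cat > h.py <<'E'
from cell import *
import cv2,numpy as np
def ray(n,uv,z):
    c=calibration(n); uv=np.atleast_2d(uv).astype(float)
    d=np.c_[uv,np.ones(len(uv))]@np.linalg.inv(c["mtx"]).T@c["R"]; o=-c["R"].T@c["t"]
    return o+d*((z-o[2])/d[:,2])[:,None]
def proj(n,X):
    c=calibration(n); p=(np.atleast_2d(X)@c["R"].T+c["t"])@c["mtx"].T; return p[:,:2]/p[:,2:]
E
python3 - <<'E'
from h import *
im=cv2.imread("pics/top0.png"); hsv=cv2.cvtColor(im,cv2.COLOR_BGR2HSV)
print(hsv[[225,200,150,180,300],[285,212,260,290,250]])
m=cv2.inRange(hsv,(5,90,120),(20,255,255)); m[:125]=0;m[250:]=0;m[:,:195]=0;m[:,310:]=0
m=cv2.morphologyEx(m,cv2.MORPH_OPEN,np.ones((3,3)))
c=max(cv2.findContours(m,0,2)[0],key=cv2.contourArea)[:,0]
P=ray("top",c,0.089)[:,:2]
r=cv2.minAreaRect((P*1000).astype(np.float32)); print(r, cv2.boxPoints(r))
ap=cv2.approxPolyDP(c[:,None],6,True)[:,0]; print(ap, ray("top",ap,0.089)[:,:2])
v=cv2.resize(im[115:265,185:325],None,fx=4,fy=4,interpolation=cv2.INTER_CUBIC); cv2.imwrite("pics/c0.png",v)
E
```

```text
[[ 10 162 154]
 [ 13 152 232]
 [ 14 142 231]
 [ 14 145 234]
 [  8 163 130]]
((560.8662109375, -19.663986206054688), (334.5679626464844, 360.7248840332031), 88.13986206054688) [[ 375.1688  -181.00528]
 [ 735.7036  -192.71436]
 [ 746.5636   141.6773 ]
 [ 386.0288   153.38638]]
[[195 125]
 [195 198]
 [215 145]
 [226 143]
 [202 218]
 [276 242]
 [258 245]
 [195 225]
 [195 249]
 [309 249]
 [309 194]
 [297 224]
 [284 218]
 [298 209]
 [304 186]
 [296 180]
 [309 182]
 [309 125]
 [223 135]
 [216 125]] [[ 0.74656364  0.14167729]
 [ 0.52908989  0.14247295]
 [ 0.68362135  0.08364429]
 [ 0.68864792  0.05152201]
 [ 0.47146406  0.12296862]
 [ 0.39837869 -0.08226371]
 [ 0.39158214 -0.03203405]
 [ 0.45233855  0.14275376]
 [ 0.38569147  0.14299759]
 [ 0.37649432 -0.17266745]
 [ 0.53072846 -0.18127502]
 [ 0.44663798 -0.14300791]
 [ 0.46456727 -0.10742047]
 [ 0.48882396 -0.14794846]
 [ 0.55425709 -0.16835427]
 [ 0.57239786 -0.14648113]
 [ 0.56542979 -0.18321165]
 [ 0.73570359 -0.19271437]
 [ 0.71323853  0.05985892]
 [ 0.74455804  0.07992287]]
```

View pics/c0.png

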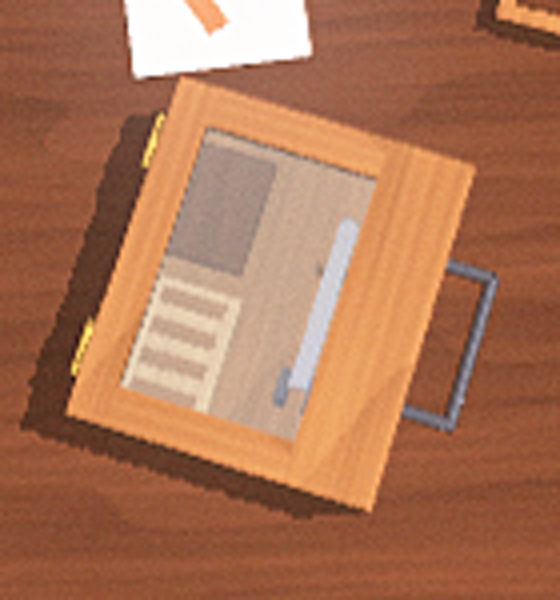

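Crop: lid corners at about (185,77), (475,165), (372,512), (67,413); pull bar from (494,273) to (450,428); stay from (350,222) to (300,385).

```bash
python3 - <<'E'
from h import *
f=lambda a:(np.array(a,float)+.5)/4-.5+[185,115]
C=ray("top",f([(185,77),(475,165),(372,512),(67,413)]),.089)[:,:2]
print(C,np.linalg.norm(C-np.roll(C,-1,0),axis=1))
hy=(C[0]+C[3])/2; fy=(C[1]+C[2])/2
y1=(hy-fy)/np.linalg.norm(hy-fy); xs=(C[0]-C[3]+C[1]-C[2]); xs/=np.linalg.norm(xs)
print("yaw",np.degrees([np.arctan2(-y1[0],y1[1]),np.arctan2(xs[1],xs[0])]))
yaw=np.mean([np.arctan2(-y1[0],y1[1]),np.arctan2(xs[1],xs[0])])
ex=np.array([np.cos(yaw),np.sin(yaw)]);ey=np.array([-ex[1],ex[0]])
cen=C.mean(0)
pl=ray("top",f([(494,273),(450,428)]),.082)[:,:2]; print("pull",pl,pl.mean(0),np.linalg.norm(pl[0]-pl[1]))
print("pull from lid",cen-ey*(112.5+35)/1000)
st=ray("top",f([(350,222),(300,385)]),.067)[:,:2]; print("stay",st)
# hinge at +112.5-? lid spans hinge..225
h=cen+ey*.1125; print("hinge",h,"yaw",yaw)
box=h-ey*.110
print("pivot",box-ex*.06-ey*.04,"grip",box+ex*.035-ey*.04,"tip",box+ex*.065-ey*.04)
E
```

```text
[[ 0.71592998  0.03676936]
 [ 0.64284815 -0.1712914 ]
 [ 0.39652493 -0.08670042]
 [ 0.47186987  0.12472609]] [0.22052264 0.26044339 0.22445051 0.25942575]
yaw [-19.48525672 -19.38507925]
pull [[ 0.56435302 -0.1815303 ]
 [ 0.45402297 -0.14442488]] [ 0.50918799 -0.16297759] 0.11640245649012657
pull from lid [ 0.50771408 -0.16321933]
stay [[ 0.60857233 -0.08059743]
 [ 0.48971242 -0.04007781]]
hinge [0.59422648 0.0819655 ] yaw -0.33920767200673
pivot [ 0.48773437 -0.03952289] grip [ 0.57732113 -0.07113319] tip [ 0.60561169 -0.08111539]
```

Sizes agree: sides 260/222 mm against 260/225, and the pull from the lid and from its own pixels agree within 2 mm. The tool's y already lies along the box's y. I move above the pull.

Request:
arm_command(rows=[{"tx": -37, "ty": -26}, {"tx": -37, "ty": -26}, {"tx": -37, "ty": -26}, {"tx": -37, "ty": -26}, {"tx": -37, "ty": -26}, {"tx": -37, "ty": -26}, {"tx": -37, "ty": -26}, {"tx": -37, "ty": -26}, {"tx": -37, "ty": -26}, {"tx": -37, "ty": -26}, {"tx": -16, "ty": -38}, {"tx": -16, "ty": -38}, {"tx": -16, "ty": -38}, {"tx": -16, "ty": -38}, {"tx": -16, "ty": -38}, {"tx": -16, "ty": -38}, {"tx": -16, "ty": -38}, {"tx": -16, "ty": -38}, {"tx": -16, "ty": -38}, {"tx": -16, "ty": -38}], gripper=0.3, force=15)

```text
$.rows[0]: bad value
```

```bash
cat >> h.py <<'E'
yaw=-.3392; ex=np.array([np.cos(yaw),np.sin(yaw),0]);ey=np.array([-ex[1],ex[0],0]);ez=np.array([0,0,1.])
H=np.array([.5945,.0820,.075]); PV=H-.150*ey-.06*ex-.012*ez
def pull(th): return H+.26*(-ey*np.cos(th)+ez*np.sin(th))+.007*(ez*np.cos(th)+ey*np.sin(th))
def grip(f): return PV+.095*(ex*np.cos(f)+ez*np.sin(f))
def to(grasp):  # tool-axis mm from measured TCP to put the grasp point at 'grasp'
    s=read_state(); R=s["eef_rot"]; g=s["tool_pos"]-.011*R[:,2]
    print("t",round(s["clock"],2),"F",s["ft_force"].round(1),"w",round(s["grip_width"],4),"gf",round(s["grasp_force"],1),"mm",(1000*R.T@(grasp-g)).round(1),"rot",cv2.Rodrigues(R.T@np.c_[-ex,ey,-ez])[0].ravel().round(4))
E
python3 -c "
from h import *
to(pull(0)); print(pull(0),ray('top',[[105,231],[384,218]],.05))"
```

```text
t 0.1 F [ 0.5 -0.1 -0.3] w 0.0943 gf 0.0 mm [-533.4 -637.5  142.8] rot [-0.0017  0.0001  0.0064]
[ 0.50798948 -0.1631855   0.082     ] [[ 0.4468069   0.40907834  0.05      ]
 [ 0.46042182 -0.3991544   0.05      ]]
```

Request:
arm_command(rows=[{"tx": -37, "ty": -26, "tz": 0, "rx": 0, "ry": 0, "rz": 0}, {"tx": -37, "ty": -26, "tz": 0, "rx": 0, "ry": 0, "rz": 0}, {"tx": -37, "ty": -26, "tz": 0, "rx": 0, "ry": 0, "rz": 0}, {"tx": -37, "ty": -26, "tz": 0, "rx": 0, "ry": 0, "rz": 0}, {"tx": -37, "ty": -26, "tz": 0, "rx": 0, "ry": 0, "rz": 0}, {"tx": -37, "ty": -26, "tz": 0, "rx": 0, "ry": 0, "rz": 0}, {"tx": -37, "ty": -26, "tz": 0, "rx": 0, "ry": 0, "rz": 0}, {"tx": -37, "ty": -26, "tz": 0, "rx": 0, "ry": 0, "rz": 0}, {"tx": -37, "ty": -26, "tz": 0, "rx": 0, "ry": 0, "rz": 0}, {"tx": -37, "ty": -26, "tz": 0, "rx": 0, "ry": 0, "rz": 0}, {"tx": -16, "ty": -38, "tz": 0, "rx": 0, "ry": 0, "rz": 0}, {"tx": -16, "ty": -38, "tz": 0, "rx": 0, "ry": 0, "rz": 0}, {"tx": -16, "ty": -38, "tz": 0, "rx": 0, "ry": 0, "rz": 0}, {"tx": -16, "ty": -38, "tz": 0, "rx": 0, "ry": 0, "rz": 0}, {"tx": -16, "ty": -38, "tz": 0, "rx": 0, "ry": 0, "rz": 0}, {"tx": -16, "ty": -38, "tz": 0, "rx": 0, "ry": 0, "rz": 0}, {"tx": -16, "ty": -38, "tz": 0, "rx": 0, "ry": 0, "rz": 0}, {"tx": -16, "ty": -38, "tz": 0, "rx": 0, "ry": 0, "rz": 0}, {"tx": -16, "ty": -38, "tz": 0, "rx": 0, "ry": 0, "rz": 0}, {"tx": -16, "ty": -38, "tz": 0, "rx": 0, "ry": 0, "rz": 0.006}], gripper=0.3, force=15)

```text
clock: 2.1
tool_pos: [0.5038, -0.1653, 0.2132]
eef_rot: [[-0.943, 0.332, -0.0], [0.332, 0.943, 0.0], [0.001, 0.0, -1.0]]
ft_force: [0.1, 0.3, 0.3]
grip_width: 0.0283
grasp_force: 0.0
```

```bash
python3 -c "
from h import *
to(pull(0))"
```

```text
t 2.1 F [0.1 0.3 0.3] w 0.0283 gf 0.0 mm [ -3.3   3.3 142.2] rot [ 0.0001 -0.0005  0.0003]
```

Request:
arm_command(rows=[{"tx": -3, "ty": 3, "tz": 10, "rx": 0, "ry": 0, "rz": 0}, {"tx": 0, "ty": 0, "tz": 20, "rx": 0, "ry": 0, "rz": 0}, {"tx": 0, "ty": 0, "tz": 20, "rx": 0, "ry": 0, "rz": 0}, {"tx": 0, "ty": 0, "tz": 20, "rx": 0, "ry": 0, "rz": 0}, {"tx": 0, "ty": 0, "tz": 10, "rx": 0, "ry": 0, "rz": 0}, {"tx": 0, "ty": 0, "tz": 0, "rx": 0, "ry": 0, "rz": 0}])

```text
clock: 2.7
tool_pos: [0.5069, -0.161, 0.1321]
eef_rot: [[-0.943, 0.332, -0.003], [0.332, 0.943, 0.001], [0.003, -0.0, -1.0]]
ft_force: [-0.3, -0.2, -0.7]
grip_width: 0.0281
grasp_force: 0.0
```

```bash
python3 -c "
from h import *
to(pull(0)); im=snapshot('top')[110:250,200:360,::-1]; cv2.imwrite('pics/c1.png',cv2.resize(im,None,fx=4,fy=4))"
```

```text
t 2.7 F [-0.3 -0.2 -0.7] w 0.0281 gf 0.0 mm [-1.9 -1.7 61.1] rot [-0.     -0.0033  0.0009]
```

View pics/c1.png

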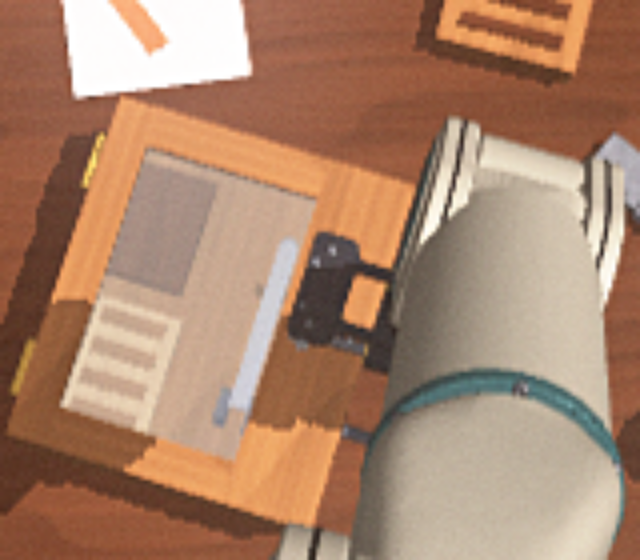

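The arm hides the pull from above, with the gripper over the front rail as expected and nothing touched. I go down and pinch.

Request:
arm_command(rows=[{"tx": -2, "ty": -2, "tz": 10, "rx": 0, "ry": 0, "rz": 0}, {"tx": 0, "ty": 0, "tz": 15, "rx": 0, "ry": 0, "rz": 0}, {"tx": 0, "ty": 0, "tz": 15, "rx": 0, "ry": 0, "rz": 0}, {"tx": 0, "ty": 0, "tz": 13, "rx": 0, "ry": 0, "rz": 0}, {"tx": 0, "ty": 0, "tz": 8, "rx": 0, "ry": 0, "rz": 0}, {"tx": 0, "ty": 0, "tz": 0, "rx": 0, "ry": 0, "rz": 0}])

```text
clock: 3.35
tool_pos: [0.5086, -0.1643, 0.0715]
eef_rot: [[-0.943, 0.332, -0.002], [0.332, 0.943, 0.0], [0.002, -0.0, -1.0]]
ft_force: [-0.4, 0.4, 0.2]
grip_width: 0.0281
grasp_force: 0.0
```

Request:
arm_command(rows=[{"tx": 0, "ty": 0, "tz": 0, "rx": 0, "ry": 0, "rz": 0}, {"tx": 0, "ty": 0, "tz": 0, "rx": 0, "ry": 0, "rz": 0}, {"tx": 0, "ty": 0, "tz": 0, "rx": 0, "ry": 0, "rz": 0}, {"tx": 0, "ty": 0, "tz": 0, "rx": 0, "ry": 0, "rz": 0}, {"tx": 0, "ty": 0, "tz": 0, "rx": 0, "ry": 0, "rz": 0}], gripper=0, force=15)

```text
clock: 3.85
tool_pos: [0.5097, -0.1645, 0.073]
eef_rot: [[-0.943, 0.332, 0.001], [0.332, 0.943, -0.0], [-0.001, 0.0, -1.0]]
ft_force: [0.3, -0.9, 4.0]
grip_width: 0.0092
grasp_force: 15.0
```

```bash
python3 -c "
from h import *
to(pull(0))
p0=pull(0)
for n,T in ((20,np.linspace(0,.8,21)),(20,np.linspace(.8,1.6,21)),(8,np.linspace(1.6,1.86,9))):
  q=np.array([pull(t) for t in T]); d=np.diff(q,axis=0)*1000
  print(np.c_[d@ey,-d@ez].round(1).tolist())"
```

```text
t 3.85 F [ 0.3 -0.9  4. ] w 0.0092 gf 15.0 mm [2.  0.7 2. ] rot [0.0001 0.0012 0.0004]
[[0.5, -10.4], [0.9, -10.4], [1.3, -10.3], [1.7, -10.3], [2.1, -10.2], [2.5, -10.1], [2.9, -10.0], [3.3, -9.9], [3.7, -9.7], [4.1, -9.6], [4.5, -9.4], [4.9, -9.2], [5.2, -9.0], [5.6, -8.8], [5.9, -8.5], [6.3, -8.3], [6.6, -8.0], [6.9, -7.8], [7.2, -7.5], [7.5, -7.2]]
[[7.8, -6.9], [8.1, -6.6], [8.3, -6.2], [8.6, -5.9], [8.8, -5.6], [9.0, -5.2], [9.2, -4.8], [9.4, -4.5], [9.6, -4.1], [9.7, -3.7], [9.9, -3.3], [10.0, -2.9], [10.1, -2.5], [10.2, -2.1], [10.3, -1.7], [10.3, -1.3], [10.4, -0.9], [10.4, -0.5], [10.4, -0.0], [10.4, 0.4]]
[[8.4, 0.6], [8.4, 0.9], [8.4, 1.2], [8.3, 1.4], [8.3, 1.7], [8.2, 2.0], [8.2, 2.2], [8.1, 2.5]]
```

Pinched (width 9 mm ≈ bar). Swing the lid up.

Request:
arm_command(rows=[{"tx": 0, "ty": 0.5, "tz": -10.4, "rx": 0, "ry": 0, "rz": 0}, {"tx": 0, "ty": 0.9, "tz": -10.4, "rx": 0, "ry": 0, "rz": 0}, {"tx": 0, "ty": 1.3, "tz": -10.3, "rx": 0, "ry": 0, "rz": 0}, {"tx": 0, "ty": 1.7, "tz": -10.3, "rx": 0, "ry": 0, "rz": 0}, {"tx": 0, "ty": 2.1, "tz": -10.2, "rx": 0, "ry": 0, "rz": 0}, {"tx": 0, "ty": 2.5, "tz": -10.1, "rx": 0, "ry": 0, "rz": 0}, {"tx": 0, "ty": 2.9, "tz": -10, "rx": 0, "ry": 0, "rz": 0}, {"tx": 0, "ty": 3.3, "tz": -9.9, "rx": 0, "ry": 0, "rz": 0}, {"tx": 0, "ty": 3.7, "tz": -9.7, "rx": 0, "ry": 0, "rz": 0}, {"tx": 0, "ty": 4.1, "tz": -9.6, "rx": 0, "ry": 0, "rz": 0}])

```text
clock: 4.85
tool_pos: [0.5171, -0.1431, 0.1743]
eef_rot: [[-0.943, 0.333, 0.0], [0.333, 0.943, -0.001], [-0.001, -0.001, -1.0]]
ft_force: [3.5, -3.0, -2.3]
grip_width: 0.0091
grasp_force: 15.0
```

```bash
python3 -c "
from h import *
to(pull(.4))"
```

```text
t 4.85 F [ 3.5 -3.  -2.3] w 0.0091 gf 15.0 mm [1.8 1.3 2.6] rot [-0.0007  0.0007  0.0001]
```

Request:
arm_command(rows=[{"tx": 0, "ty": 4.5, "tz": -9.4, "rx": 0, "ry": 0, "rz": 0}, {"tx": 0, "ty": 4.9, "tz": -9.2, "rx": 0, "ry": 0, "rz": 0}, {"tx": 0, "ty": 5.2, "tz": -9, "rx": 0, "ry": 0, "rz": 0}, {"tx": 0, "ty": 5.6, "tz": -8.8, "rx": 0, "ry": 0, "rz": 0}, {"tx": 0, "ty": 5.9, "tz": -8.5, "rx": 0, "ry": 0, "rz": 0}, {"tx": 0, "ty": 6.3, "tz": -8.3, "rx": 0, "ry": 0, "rz": 0}, {"tx": 0, "ty": 6.6, "tz": -8, "rx": 0, "ry": 0, "rz": 0}, {"tx": 0, "ty": 6.9, "tz": -7.8, "rx": 0, "ry": 0, "rz": 0}, {"tx": 0, "ty": 7.2, "tz": -7.5, "rx": 0, "ry": 0, "rz": 0}, {"tx": 0, "ty": 7.5, "tz": -7.2, "rx": 0, "ry": 0, "rz": 0}, {"tx": 0, "ty": 7.8, "tz": -6.9, "rx": 0, "ry": 0, "rz": 0}, {"tx": 0, "ty": 8.1, "tz": -6.6, "rx": 0, "ry": 0, "rz": 0}, {"tx": 0, "ty": 8.3, "tz": -6.2, "rx": 0, "ry": 0, "rz": 0}, {"tx": 0, "ty": 8.6, "tz": -5.9, "rx": 0, "ry": 0, "rz": 0}, {"tx": 0, "ty": 8.8, "tz": -5.6, "rx": 0, "ry": 0, "rz": 0}])

```text
clock: 6.35
tool_pos: [0.5498, -0.0497, 0.2903]
eef_rot: [[-0.942, 0.335, -0.001], [0.335, 0.942, -0.005], [-0.001, -0.005, -1.0]]
ft_force: [-0.0, -7.0, 6.1]
grip_width: 0.0096
grasp_force: 15.0
```

```bash
python3 -c "
from h import *
to(pull(1.))"
```

```text
t 6.35 F [-0.  -7.   6.1] w 0.0096 gf 15.0 mm [1.7 4.5 3.7] rot [-0.0049  0.0009 -0.0021]
```

Request:
arm_command(rows=[{"tx": 0, "ty": 9, "tz": -5.2, "rx": 0, "ry": 0, "rz": 0}, {"tx": 0, "ty": 9.2, "tz": -4.8, "rx": 0, "ry": 0, "rz": 0}, {"tx": 0, "ty": 9.4, "tz": -4.2, "rx": 0, "ry": 0, "rz": 0}, {"tx": 0, "ty": 9.6, "tz": -3.8, "rx": 0, "ry": 0, "rz": 0}, {"tx": 0, "ty": 9.7, "tz": -3.4, "rx": 0, "ry": 0, "rz": 0}, {"tx": 0, "ty": 9.9, "tz": -3, "rx": 0, "ry": 0, "rz": 0}, {"tx": 0, "ty": 10, "tz": -2.6, "rx": 0, "ry": 0, "rz": 0}, {"tx": 0, "ty": 10, "tz": -2.2, "rx": 0, "ry": 0, "rz": 0}, {"tx": 0, "ty": 10, "tz": -1.8, "rx": 0, "ry": 0, "rz": 0}, {"tx": 0, "ty": 10, "tz": -1.5, "rx": 0, "ry": 0, "rz": 0}])

```text
clock: 7.35
tool_pos: [0.583, 0.0445, 0.3251]
eef_rot: [[-0.943, 0.333, 0.003], [0.333, 0.943, -0.001], [-0.003, 0.0, -1.0]]
ft_force: [-1.9, -2.9, 15.5]
grip_width: 0.0096
grasp_force: 15.0
```

```bash
python3 -c "
from h import *
to(pull(1.4))"
```

```text
t 7.35 F [-1.9 -2.9 15.5] w 0.0096 gf 15.0 mm [1.6 1.9 3.7] rot [ 0.0003  0.003  -0.0004]
```

Request:
arm_command(rows=[{"tx": 0, "ty": 10, "tz": -3, "rx": 0, "ry": 0, "rz": 0}, {"tx": 0, "ty": 10, "tz": -1.5, "rx": 0, "ry": 0, "rz": 0}, {"tx": 0, "ty": 10, "tz": -0.8, "rx": 0, "ry": 0, "rz": 0}, {"tx": 0, "ty": 10, "tz": -0.4, "rx": 0, "ry": 0, "rz": 0}, {"tx": 0, "ty": 10, "tz": 0, "rx": 0, "ry": 0, "rz": 0}, {"tx": 0, "ty": 8.5, "tz": 0.6, "rx": 0, "ry": 0, "rz": 0}, {"tx": 0, "ty": 8.4, "tz": 0.9, "rx": 0, "ry": 0, "rz": 0}, {"tx": 0, "ty": 8.4, "tz": 1.2, "rx": 0, "ry": 0, "rz": 0}, {"tx": 0, "ty": 8.3, "tz": 1.4, "rx": 0, "ry": 0, "rz": 0}, {"tx": 0, "ty": 8, "tz": 1.7, "rx": 0, "ry": 0, "rz": 0}, {"tx": 0, "ty": 8, "tz": 2, "rx": 0, "ry": 0, "rz": 0}])

```text
clock: 8.45
tool_pos: [0.6164, 0.1402, 0.3187]
eef_rot: [[-0.943, 0.332, 0.0], [0.332, 0.943, 0.001], [0.0, 0.001, -1.0]]
ft_force: [3.0, 0.4, 4.0]
grip_width: 0.0096
grasp_force: 15.0
```

```bash
python3 -c "
from h import *
to(pull(1.85))"
```

```text
t 8.45 F [3.  0.4 4. ] w 0.0096 gf 15.0 mm [ 1.2 16.2  6.7] rot [ 0.0009 -0.      0.0009]
```

Needs about 16 mm more; advance slowly until the stop pushes back.

Request:
arm_command(rows=[{"tx": 0, "ty": 5, "tz": 1.4, "rx": 0, "ry": 0, "rz": 0}, {"tx": 0, "ty": 5, "tz": 1.4, "rx": 0, "ry": 0, "rz": 0}, {"tx": 0, "ty": 4, "tz": 1.2, "rx": 0, "ry": 0, "rz": 0}, {"tx": 0, "ty": 2, "tz": 0.6, "rx": 0, "ry": 0, "rz": 0}, {"tx": 0, "ty": 0, "tz": 0, "rx": 0, "ry": 0, "rz": 0}])

```text
clock: 8.95
tool_pos: [0.6214, 0.1546, 0.314]
eef_rot: [[-0.943, 0.332, -0.0], [0.332, 0.943, 0.0], [0.0, 0.0, -1.0]]
ft_force: [2.9, 1.4, 3.9]
grip_width: 0.0094
grasp_force: 15.0
```

```bash
python3 -c "
from h import *
to(pull(1.85))"
```

```text
t 8.95 F [2.9 1.4 3.9] w 0.0094 gf 15.0 mm [1.2 1.  2. ] rot [ 0.0004 -0.0003  0.0007]
```

Request:
arm_command(rows=[{"tx": 0, "ty": 1.5, "tz": 0.4, "rx": 0, "ry": 0, "rz": 0}, {"tx": 0, "ty": 1.5, "tz": 0.4, "rx": 0, "ry": 0, "rz": 0}, {"tx": 0, "ty": 0, "tz": 0, "rx": 0, "ry": 0, "rz": 0}])

```text
clock: 9.25
tool_pos: [0.6215, 0.1549, 0.3139]
eef_rot: [[-0.943, 0.334, -0.002], [0.334, 0.943, -0.003], [0.001, -0.003, -1.0]]
ft_force: [0.8, -3.4, 9.3]
grip_width: 0.0095
grasp_force: 15.0
```

Request:
arm_command(rows=[{"tx": 0, "ty": 0, "tz": 0, "rx": 0, "ry": 0, "rz": 0}, {"tx": 0, "ty": 0, "tz": 0, "rx": 0, "ry": 0, "rz": 0}, {"tx": 0, "ty": 0, "tz": 0, "rx": 0, "ry": 0, "rz": 0}], gripper=0.4)

```text
clock: 9.55
tool_pos: [0.6211, 0.1567, 0.312]
eef_rot: [[-0.943, 0.332, -0.004], [0.332, 0.943, -0.001], [0.003, -0.002, -1.0]]
ft_force: [-0.1, 0.4, -0.1]
grip_width: 0.0297
grasp_force: 0.0
```

```bash
python3 -c "
from h import *
to(pull(1.85)); to(grip(0)); print(grip(0)); im=snapshot('side')[:,:,::-1]; cv2.imwrite('pics/s1.png',im)"
```

```text
t 9.55 F [-0.1  0.4 -0.1] w 0.0297 gf 0.0 mm [ 0.3 -0.9 -0. ] rot [-0.0018 -0.0031  0.0004]
t 9.55 F [-0.1  0.4 -0.1] w 0.0297 gf 0.0 mm [ -35.4 -228.8  260.3] rot [-0.0018 -0.0031  0.0004]
[ 0.57759582 -0.07109882  0.063     ]
```

View pics/s1.png

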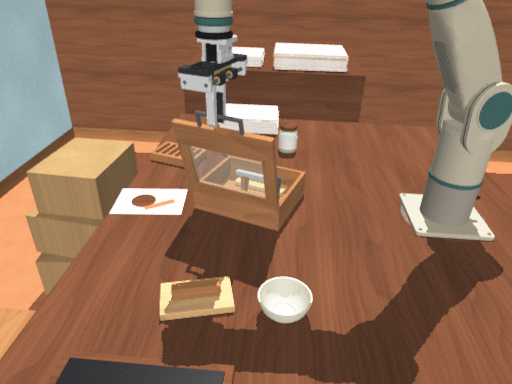

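Side view: the lid leans back at its stop, and the open fingers straddle the pull at (215,120). Retreat up, over to the stay, and part way down.

Request:
arm_command(rows=[{"tx": 0, "ty": 0, "tz": -15, "rx": 0, "ry": 0, "rz": 0}, {"tx": 0, "ty": 0, "tz": -20, "rx": 0, "ry": 0, "rz": 0}, {"tx": 0, "ty": 0, "tz": -20, "rx": 0, "ry": 0, "rz": 0}, {"tx": -5, "ty": -30, "tz": 0, "rx": 0, "ry": 0, "rz": 0}, {"tx": -5, "ty": -30, "tz": 0, "rx": 0, "ry": 0, "rz": 0}, {"tx": -5, "ty": -30, "tz": 0, "rx": 0, "ry": 0, "rz": 0}, {"tx": -5, "ty": -30, "tz": 0, "rx": 0, "ry": 0, "rz": 0}, {"tx": -5, "ty": -30, "tz": 0, "rx": 0, "ry": 0, "rz": 0}, {"tx": -5, "ty": -30, "tz": 0, "rx": 0, "ry": 0, "rz": 0}, {"tx": -5, "ty": -30, "tz": 10, "rx": 0, "ry": 0, "rz": 0}, {"tx": 0, "ty": -19, "tz": 30, "rx": 0, "ry": 0, "rz": 0}, {"tx": 0, "ty": 0, "tz": 40, "rx": 0, "ry": 0, "rz": 0}, {"tx": 0, "ty": 0, "tz": 40, "rx": 0, "ry": 0, "rz": 0}, {"tx": 0, "ty": 0, "tz": 40, "rx": 0, "ry": 0, "rz": 0}, {"tx": 0, "ty": 0, "tz": 40, "rx": 0, "ry": 0, "rz": 0}, {"tx": 0, "ty": 0, "tz": 30, "rx": 0, "ry": 0, "rz": 0}, {"tx": 0, "ty": 0, "tz": 20, "rx": 0, "ry": 0, "rz": 0}, {"tx": 0, "ty": 0, "tz": 0, "rx": 0, "ry": 0, "rz": 0}], gripper=0.37)

```text
clock: 11.4
tool_pos: [0.5765, -0.0703, 0.1151]
eef_rot: [[-0.943, 0.332, -0.007], [0.332, 0.943, 0.001], [0.007, -0.002, -1.0]]
ft_force: [-0.4, -0.3, -0.4]
grip_width: 0.0345
grasp_force: 0.0
```

```bash
python3 -c "
from h import *
to(grip(0)); im=snapshot('side')[110:250,160:340,::-1]; cv2.imwrite('pics/s2.png',cv2.resize(im,None,fx=4,fy=4,interpolation=cv2.INTER_CUBIC))
print(proj('side',np.array([grip(0),PV,PV+.125*ex])))"
```

```text
t 11.4 F [-0.4 -0.3 -0.4] w 0.0345 gf 0.0 mm [-1.7 -0.3 63.1] rot [-0.0017 -0.0071  0.0006]
[[244.86582797 173.08159707]
 [273.89226417 179.91309918]
 [236.02158881 171.00006567]]
```

View pics/s2.png

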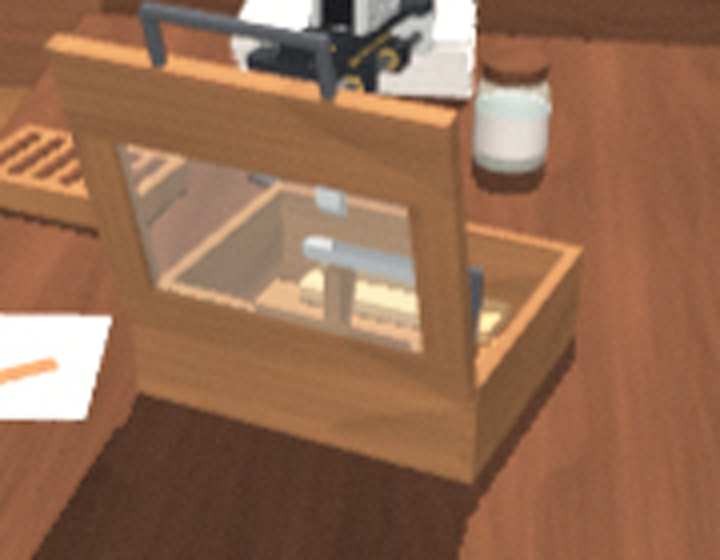

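The stay tip in the crop at (306,246) matches the prediction (304,244). Descend and pinch lightly.

Request:
arm_command(rows=[{"tx": -2, "ty": 0, "tz": 12, "rx": 0, "ry": 0, "rz": 0}, {"tx": 0, "ty": 0, "tz": 15, "rx": 0, "ry": 0, "rz": 0}, {"tx": 0, "ty": 0, "tz": 15, "rx": 0, "ry": 0, "rz": 0}, {"tx": 0, "ty": 0, "tz": 12, "rx": 0, "ry": 0, "rz": 0}, {"tx": 0, "ty": 0, "tz": 7, "rx": 0, "ry": 0, "rz": 0}, {"tx": 0, "ty": 0, "tz": 0, "rx": 0, "ry": 0, "rz": 0}])

```text
clock: 12.05
tool_pos: [0.5809, -0.0714, 0.0567]
eef_rot: [[-0.943, 0.332, -0.001], [0.332, 0.943, 0.0], [0.001, -0.0, -1.0]]
ft_force: [-0.5, -0.5, 0.1]
grip_width: 0.0351
grasp_force: 0.0
```

Request:
arm_command(rows=[{"tx": 0, "ty": 0, "tz": 0, "rx": 0, "ry": 0, "rz": 0}, {"tx": 0, "ty": 0, "tz": 0, "rx": 0, "ry": 0, "rz": 0}, {"tx": 0, "ty": 0, "tz": 0, "rx": 0, "ry": 0, "rz": 0}, {"tx": 0, "ty": 0, "tz": 0, "rx": 0, "ry": 0, "rz": 0}, {"tx": 0, "ty": 0, "tz": 0, "rx": 0, "ry": 0, "rz": 0}], gripper=0, force=5)

```text
clock: 12.55
tool_pos: [0.5812, -0.0729, 0.0578]
eef_rot: [[-0.943, 0.333, 0.0], [0.333, 0.943, -0.002], [-0.001, -0.001, -1.0]]
ft_force: [-2.6, -4.2, 3.4]
grip_width: 0.0142
grasp_force: 5.0
```

```bash
python3 -c "
from h import *
to(grip(0))
for T in (np.linspace(0,.8,11),np.linspace(.8,1.74,12)):
  q=np.array([grip(t) for t in T]); d=np.diff(q,axis=0)*1000
  print(np.c_[-d@ex,-d@ez].round(1).tolist())"
```

```text
t 12.55 F [-2.6 -4.2  3.4] w 0.0142 gf 5.0 mm [4.  0.5 5.8] rot [-0.0014  0.0009 -0.0005]
[[0.3, -7.6], [0.9, -7.5], [1.5, -7.4], [2.1, -7.3], [2.7, -7.1], [3.2, -6.9], [3.8, -6.6], [4.3, -6.3], [4.8, -5.9], [5.2, -5.5]]
[[6.1, -5.4], [6.5, -4.9], [6.9, -4.3], [7.2, -3.7], [7.5, -3.1], [7.8, -2.4], [7.9, -1.7], [8.0, -1.1], [8.1, -0.4], [8.1, 0.3], [8.1, 1.0]]
```

Request:
arm_command(rows=[{"tx": 0.3, "ty": 0, "tz": -7.6, "rx": 0, "ry": 0, "rz": 0}, {"tx": 0.9, "ty": 0, "tz": -7.5, "rx": 0, "ry": 0, "rz": 0}, {"tx": 1.5, "ty": 0, "tz": -7.4, "rx": 0, "ry": 0, "rz": 0}, {"tx": 2.1, "ty": 0, "tz": -7.3, "rx": 0, "ry": 0, "rz": 0}, {"tx": 2.7, "ty": 0, "tz": -7.1, "rx": 0, "ry": 0, "rz": 0}, {"tx": 3.2, "ty": 0, "tz": -6.9, "rx": 0, "ry": 0, "rz": 0}, {"tx": 3.8, "ty": 0, "tz": -6.6, "rx": 0, "ry": 0, "rz": 0}, {"tx": 4.3, "ty": 0, "tz": -6.3, "rx": 0, "ry": 0, "rz": 0}, {"tx": 4.8, "ty": 0, "tz": -5.9, "rx": 0, "ry": 0, "rz": 0}, {"tx": 5.2, "ty": 0, "tz": -5.5, "rx": 0, "ry": 0, "rz": 0}])

```text
clock: 13.55
tool_pos: [0.5538, -0.0633, 0.1261]
eef_rot: [[-0.943, 0.333, 0.0], [0.333, 0.943, -0.002], [-0.001, -0.001, -1.0]]
ft_force: [-0.8, -5.3, -1.1]
grip_width: 0.0143
grasp_force: 5.0
```

```bash
python3 -c "
from h import *
to(grip(.8)); im=snapshot('side')[110:250,160:340,::-1]; cv2.imwrite('pics/s3.png',cv2.resize(im,None,fx=4,fy=4,interpolation=cv2.INTER_CUBIC))"
```

```text
t 13.55 F [-0.8 -5.3 -1.1] w 0.0143 gf 5.0 mm [3.7 0.6 6. ] rot [-0.0015  0.0009 -0.0003]
```

View pics/s3.png

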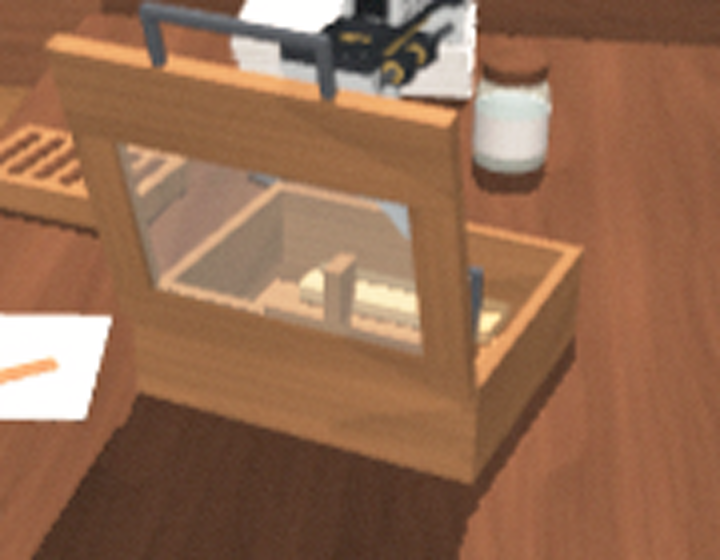

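The stay has left its rest, which stands bare at (340,290), and its edge is rising at (395,215). Continue to the stop.

Request:
arm_command(rows=[{"tx": 6.1, "ty": 0, "tz": -5.4, "rx": 0, "ry": 0, "rz": 0}, {"tx": 6.5, "ty": 0, "tz": -4.9, "rx": 0, "ry": 0, "rz": 0}, {"tx": 6.9, "ty": 0, "tz": -4.3, "rx": 0, "ry": 0, "rz": 0}, {"tx": 7.2, "ty": 0, "tz": -3.7, "rx": 0, "ry": 0, "rz": 0}, {"tx": 7.5, "ty": 0, "tz": -3.1, "rx": 0, "ry": 0, "rz": 0}, {"tx": 7.8, "ty": 0, "tz": -2.4, "rx": 0, "ry": 0, "rz": 0}, {"tx": 7.9, "ty": 0, "tz": -1.7, "rx": 0, "ry": 0, "rz": 0}, {"tx": 8, "ty": 0, "tz": -1.1, "rx": 0, "ry": 0, "rz": 0}, {"tx": 8, "ty": 0, "tz": -0.4, "rx": 0, "ry": 0, "rz": 0}, {"tx": 8, "ty": 0, "tz": 0.3, "rx": 0, "ry": 0, "rz": 0}, {"tx": 8, "ty": 0, "tz": 1, "rx": 0, "ry": 0, "rz": 0}, {"tx": 2, "ty": 0, "tz": 0, "rx": 0, "ry": 0, "rz": 0}, {"tx": 0, "ty": 0, "tz": 0, "rx": 0, "ry": 0, "rz": 0}])

```text
clock: 14.9
tool_pos: [0.4736, -0.0351, 0.1517]
eef_rot: [[-0.943, 0.333, -0.001], [0.333, 0.943, -0.001], [0.001, -0.002, -1.0]]
ft_force: [-2.4, -7.5, 3.5]
grip_width: 0.0139
grasp_force: 5.0
```

```bash
python3 -c "
from h import *
to(grip(1.75))"
```

```text
t 14.9 F [-2.4 -7.5  3.5] w 0.0139 gf 5.0 mm [1.9 0.7 6.2] rot [-0.0016 -0.0008 -0.0004]
```

Request:
arm_command(rows=[{"tx": 2, "ty": 0, "tz": 0, "rx": 0, "ry": 0, "rz": 0}, {"tx": 2, "ty": 0, "tz": 0, "rx": 0, "ry": 0, "rz": 0}, {"tx": 0, "ty": 0, "tz": 0, "rx": 0, "ry": 0, "rz": 0}])

```text
clock: 15.2
tool_pos: [0.47, -0.0338, 0.1514]
eef_rot: [[-0.943, 0.333, -0.001], [0.333, 0.943, -0.001], [0.001, -0.002, -1.0]]
ft_force: [-1.8, -5.2, 1.5]
grip_width: 0.0139
grasp_force: 5.0
```

Request:
arm_command(rows=[{"tx": 0, "ty": 0, "tz": 0, "rx": 0, "ry": 0, "rz": 0}, {"tx": 0, "ty": 0, "tz": 0, "rx": 0, "ry": 0, "rz": 0}, {"tx": 0, "ty": 0, "tz": 0, "rx": 0, "ry": 0, "rz": 0}, {"tx": 0, "ty": 0, "tz": 0, "rx": 0, "ry": 0, "rz": 0}], gripper=0.4)

```text
clock: 15.6
tool_pos: [0.4713, -0.0319, 0.1512]
eef_rot: [[-0.943, 0.331, 0.0], [0.331, 0.943, 0.001], [-0.0, 0.001, -1.0]]
ft_force: [-1.0, 0.6, 0.6]
grip_width: 0.0374
grasp_force: 0.0
```

Request:
arm_command(rows=[{"tx": 0, "ty": 0, "tz": -15, "rx": 0, "ry": 0, "rz": 0}, {"tx": 0, "ty": 0, "tz": -25, "rx": 0, "ry": 0, "rz": 0}, {"tx": 0, "ty": 0, "tz": -35, "rx": 0, "ry": 0, "rz": 0}, {"tx": 0, "ty": 0, "tz": -40, "rx": 0, "ry": 0, "rz": 0}, {"tx": 0, "ty": 0, "tz": -40, "rx": 0, "ry": 0, "rz": 0}, {"tx": 0, "ty": 0, "tz": -40, "rx": 0, "ry": 0, "rz": 0}, {"tx": 0, "ty": 0, "tz": -20, "rx": 0, "ry": 0, "rz": 0}, {"tx": 0, "ty": 0, "tz": 0, "rx": 0, "ry": 0, "rz": 0}])

```text
clock: 16.4
tool_pos: [0.4728, -0.0324, 0.369]
eef_rot: [[-0.943, 0.332, 0.007], [0.332, 0.943, 0.0], [-0.006, 0.003, -1.0]]
ft_force: [0.4, -0.5, 0.5]
grip_width: 0.0375
grasp_force: 0.0
```

```bash
python3 -c "
from h import *
to(pull(1.85)+.06*ez); im=snapshot('side')[70:250,140:340,::-1]; cv2.imwrite('pics/s4.png',cv2.resize(im,None,fx=3.3,fy=3.3,interpolation=cv2.INTER_CUBIC))
print((proj('side',np.array([PV,PV+.125*(ex*np.cos(1.75)+ez*np.sin(1.75)),PV+.125*ez]))-[140,70])*3.3)"
```

```text
t 16.4 F [ 0.4 -0.5  0.5] w 0.0375 gf 0.0 mm [-77.  226.7  -2. ] rot [0.0026 0.006  0.0009]
[[441.84447178 362.71322728]
 [473.37196397 240.54874289]
 [448.91691576 233.46855757]]
```

View pics/s4.png

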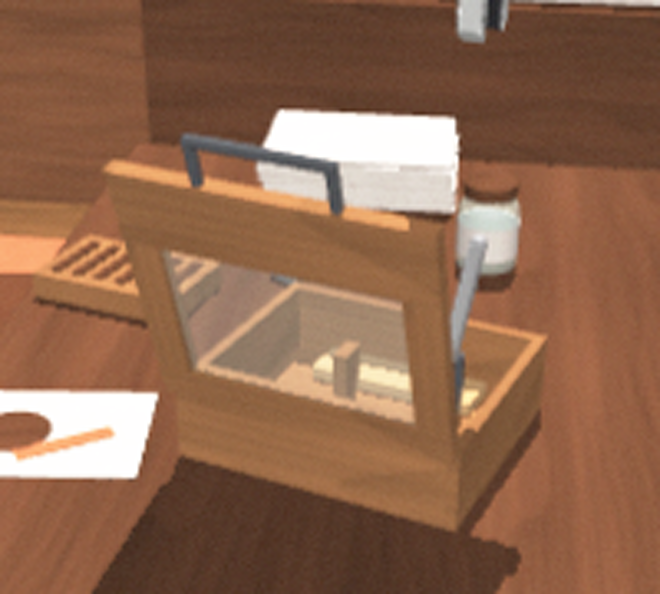

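The stay stands at its stop: tip at (478,240), predicted (473,240) for 1.75. Back to the pull.

Request:
arm_command(rows=[{"tx": -10, "ty": 28, "tz": 0, "rx": 0, "ry": 0, "rz": 0}, {"tx": -10, "ty": 28, "tz": 0, "rx": 0, "ry": 0, "rz": 0}, {"tx": -10, "ty": 28, "tz": 0, "rx": 0, "ry": 0, "rz": 0}, {"tx": -10, "ty": 28, "tz": 0, "rx": 0, "ry": 0, "rz": 0}, {"tx": -10, "ty": 28, "tz": 0, "rx": 0, "ry": 0, "rz": 0}, {"tx": -10, "ty": 28, "tz": 0, "rx": 0, "ry": 0, "rz": 0}, {"tx": -10, "ty": 28, "tz": 0, "rx": 0, "ry": 0, "rz": 0}, {"tx": -7, "ty": 29, "tz": 0, "rx": 0, "ry": 0, "rz": 0}, {"tx": 0, "ty": 0, "tz": 0, "rx": 0, "ry": 0, "rz": 0}, {"tx": 0, "ty": 0, "tz": 0, "rx": 0, "ry": 0, "rz": 0}])

```text
clock: 17.45
tool_pos: [0.6176, 0.154, 0.3636]
eef_rot: [[-0.943, 0.331, -0.004], [0.331, 0.943, -0.001], [0.003, -0.003, -1.0]]
ft_force: [-0.7, -0.4, 0.8]
grip_width: 0.0375
grasp_force: 0.0
```

```bash
python3 -c "
from h import *
to(pull(1.85))"
```

```text
t 17.45 F [-0.7 -0.4  0.8] w 0.0375 gf 0.0 mm [-2.3  2.9 51.6] rot [-0.0027 -0.0034  0.0014]
```

Request:
arm_command(rows=[{"tx": -2, "ty": 3, "tz": 6, "rx": 0, "ry": 0, "rz": 0}, {"tx": 0, "ty": 0, "tz": 12, "rx": 0, "ry": 0, "rz": 0}, {"tx": 0, "ty": 0, "tz": 14, "rx": 0, "ry": 0, "rz": 0}, {"tx": 0, "ty": 0, "tz": 12, "rx": 0, "ry": 0, "rz": 0}, {"tx": 0, "ty": 0, "tz": 8, "rx": 0, "ry": 0, "rz": 0}, {"tx": 0, "ty": 0, "tz": 0, "rx": 0, "ry": 0, "rz": 0}, {"tx": 0, "ty": 0, "tz": 0, "rx": 0, "ry": 0, "rz": 0}])

```text
clock: 18.15
tool_pos: [0.6215, 0.156, 0.3142]
eef_rot: [[-0.943, 0.333, 0.0], [0.333, 0.943, 0.0], [-0.0, 0.0, -1.0]]
ft_force: [-0.3, 0.6, 0.3]
grip_width: 0.0377
grasp_force: 0.0
```

Request:
arm_command(rows=[{"tx": 0, "ty": 0, "tz": 0, "rx": 0, "ry": 0, "rz": 0}, {"tx": 0, "ty": 0, "tz": 0, "rx": 0, "ry": 0, "rz": 0}, {"tx": 0, "ty": 0, "tz": 0, "rx": 0, "ry": 0, "rz": 0}, {"tx": 0, "ty": 0, "tz": 0, "rx": 0, "ry": 0, "rz": 0}, {"tx": 0, "ty": 0, "tz": 0, "rx": 0, "ry": 0, "rz": 0}], gripper=0, force=15)

```text
clock: 18.65
tool_pos: [0.6212, 0.155, 0.3143]
eef_rot: [[-0.943, 0.333, -0.001], [0.333, 0.943, -0.001], [0.0, -0.002, -1.0]]
ft_force: [-2.7, -2.1, 2.5]
grip_width: 0.0095
grasp_force: 15.0
```

```bash
python3 -c "
from h import *
to(pull(1.85))
for T in (np.linspace(1.85,1.45,11),np.linspace(1.45,1.05,11),np.linspace(1.05,.77,9),np.linspace(.77,.68,5)):
  q=np.array([pull(t) for t in T]); d=np.diff(q,axis=0)*1000
  print(np.c_[d@ey,-d@ez].round(1).tolist())"
```

```text
t 18.65 F [-2.7 -2.1  2.5] w 0.0095 gf 15.0 mm [0.9 0.7 2.3] rot [-0.0016 -0.0001 -0.0003]
[[-10.0, -2.9], [-10.1, -2.5], [-10.2, -2.1], [-10.3, -1.7], [-10.3, -1.3], [-10.4, -0.9], [-10.4, -0.5], [-10.4, -0.1], [-10.4, 0.4], [-10.4, 0.8]]
[[-10.3, 1.2], [-10.3, 1.6], [-10.2, 2.0], [-10.1, 2.4], [-10.0, 2.8], [-9.9, 3.2], [-9.8, 3.6], [-9.6, 4.0], [-9.4, 4.4], [-9.3, 4.7]]
[[-7.9, 4.5], [-7.8, 4.7], [-7.6, 5.0], [-7.4, 5.3], [-7.2, 5.5], [-7.0, 5.8], [-6.8, 6.0], [-6.6, 6.2]]
[[-4.1, 4.1], [-4.0, 4.2], [-3.9, 4.3], [-3.9, 4.4]]
```

Gripped again; bring the lid forward.

Request:
arm_command(rows=[{"tx": 0, "ty": -10, "tz": -2.9, "rx": 0, "ry": 0, "rz": 0}, {"tx": 0, "ty": -10.1, "tz": -2.5, "rx": 0, "ry": 0, "rz": 0}, {"tx": 0, "ty": -10.2, "tz": -2.1, "rx": 0, "ry": 0, "rz": 0}, {"tx": 0, "ty": -10.3, "tz": -1.7, "rx": 0, "ry": 0, "rz": 0}, {"tx": 0, "ty": -10.3, "tz": -1.3, "rx": 0, "ry": 0, "rz": 0}, {"tx": 0, "ty": -10.4, "tz": -0.9, "rx": 0, "ry": 0, "rz": 0}, {"tx": 0, "ty": -10.4, "tz": -0.5, "rx": 0, "ry": 0, "rz": 0}, {"tx": 0, "ty": -10.4, "tz": -0.1, "rx": 0, "ry": 0, "rz": 0}, {"tx": 0, "ty": -10.4, "tz": 0.4, "rx": 0, "ry": 0, "rz": 0}, {"tx": 0, "ty": -10.4, "tz": 0.8, "rx": 0, "ry": 0, "rz": 0}])

```text
clock: 19.65
tool_pos: [0.587, 0.0579, 0.3247]
eef_rot: [[-0.943, 0.333, 0.0], [0.333, 0.943, -0.001], [-0.0, -0.0, -1.0]]
ft_force: [2.2, 0.1, 0.3]
grip_width: 0.0097
grasp_force: 15.0
```

```bash
python3 -c "
from h import *
to(pull(1.45))"
```

```text
t 19.65 F [2.2 0.1 0.3] w 0.0097 gf 15.0 mm [1.  0.9 1.7] rot [-0.0005  0.0002  0.0001]
```

Request:
arm_command(rows=[{"tx": 0, "ty": -10.3, "tz": 1.2, "rx": 0, "ry": 0, "rz": 0}, {"tx": 0, "ty": -10.3, "tz": 1.6, "rx": 0, "ry": 0, "rz": 0}, {"tx": 0, "ty": -10.2, "tz": 2, "rx": 0, "ry": 0, "rz": 0}, {"tx": 0, "ty": -10.1, "tz": 2.4, "rx": 0, "ry": 0, "rz": 0}, {"tx": 0, "ty": -10, "tz": 2.8, "rx": 0, "ry": 0, "rz": 0}, {"tx": 0, "ty": -9.9, "tz": 3.2, "rx": 0, "ry": 0, "rz": 0}, {"tx": 0, "ty": -9.8, "tz": 3.6, "rx": 0, "ry": 0, "rz": 0}, {"tx": 0, "ty": -9.6, "tz": 4, "rx": 0, "ry": 0, "rz": 0}, {"tx": 0, "ty": -9.4, "tz": 4.4, "rx": 0, "ry": 0, "rz": 0}, {"tx": 0, "ty": -9.3, "tz": 4.7, "rx": 0, "ry": 0, "rz": 0}])

```text
clock: 20.65
tool_pos: [0.5537, -0.0349, 0.2944]
eef_rot: [[-0.943, 0.332, -0.001], [0.332, 0.943, 0.0], [0.001, -0.0, -1.0]]
ft_force: [-0.5, -1.4, -0.3]
grip_width: 0.0097
grasp_force: 15.0
```

```bash
python3 -c "
from h import *
to(pull(1.05))"
```

```text
t 20.65 F [-0.5 -1.4 -0.3] w 0.0097 gf 15.0 mm [0.4 0.5 1.4] rot [-0.0002 -0.0008  0.0004]
```

Request:
arm_command(rows=[{"tx": 0, "ty": -7.9, "tz": 4.5, "rx": 0, "ry": 0, "rz": 0}, {"tx": 0, "ty": -7.8, "tz": 4.7, "rx": 0, "ry": 0, "rz": 0}, {"tx": 0, "ty": -7.6, "tz": 5, "rx": 0, "ry": 0, "rz": 0}, {"tx": 0, "ty": -7.4, "tz": 5.3, "rx": 0, "ry": 0, "rz": 0}, {"tx": 0, "ty": -7.2, "tz": 5.5, "rx": 0, "ry": 0, "rz": 0}, {"tx": 0, "ty": -7, "tz": 5.8, "rx": 0, "ry": 0, "rz": 0}, {"tx": 0, "ty": -6.8, "tz": 6, "rx": 0, "ry": 0, "rz": 0}])

```text
clock: 21.35
tool_pos: [0.5367, -0.0834, 0.2575]
eef_rot: [[-0.943, 0.332, -0.001], [0.332, 0.943, 0.0], [0.001, -0.0, -1.0]]
ft_force: [-1.3, -1.4, 0.5]
grip_width: 0.0097
grasp_force: 15.0
```

```bash
python3 -c "
from h import *
to(pull(.805))"
```

```text
t 21.35 F [-1.3 -1.4  0.5] w 0.0097 gf 15.0 mm [0.5 0.1 1.2] rot [-0.0001 -0.0007  0.0003]
```

Request:
arm_command(rows=[{"tx": 0, "ty": -4.2, "tz": 4, "rx": 0, "ry": 0, "rz": 0}, {"tx": 0, "ty": -4.2, "tz": 4, "rx": 0, "ry": 0, "rz": 0}, {"tx": 0, "ty": -4, "tz": 4, "rx": 0, "ry": 0, "rz": 0}, {"tx": 0, "ty": -2, "tz": 2.2, "rx": 0, "ry": 0, "rz": 0}, {"tx": 0, "ty": -2, "tz": 2.2, "rx": 0, "ry": 0, "rz": 0}, {"tx": 0, "ty": -1, "tz": 1.1, "rx": 0, "ry": 0, "rz": 0}, {"tx": 0, "ty": 0, "tz": 0, "rx": 0, "ry": 0, "rz": 0}])

```text
clock: 22.05
tool_pos: [0.5311, -0.0995, 0.2405]
eef_rot: [[-0.943, 0.332, -0.001], [0.332, 0.943, 0.0], [0.001, -0.0, -1.0]]
ft_force: [-3.1, -1.9, -1.3]
grip_width: 0.0091
grasp_force: 15.0
```

```bash
python3 -c "
from h import *
to(pull(.70));to(pull(.68))"
```

```text
t 22.05 F [-3.1 -1.9 -1.3] w 0.0091 gf 15.0 mm [ 0.6 -2.1  3.7] rot [-0.0002 -0.0006  0.0003]
t 22.05 F [-3.1 -1.9 -1.3] w 0.0091 gf 15.0 mm [ 0.6 -5.5  7.6] rot [-0.0002 -0.0006  0.0003]
```

Request:
arm_command(rows=[{"tx": 0, "ty": -1, "tz": 1.2, "rx": 0, "ry": 0, "rz": 0}, {"tx": 0, "ty": -1, "tz": 1.2, "rx": 0, "ry": 0, "rz": 0}, {"tx": 0, "ty": -1, "tz": 1.2, "rx": 0, "ry": 0, "rz": 0}, {"tx": 0, "ty": 0, "tz": 0, "rx": 0, "ry": 0, "rz": 0}])

```text
clock: 22.45
tool_pos: [0.53, -0.1025, 0.2369]
eef_rot: [[-0.943, 0.333, -0.001], [0.333, 0.943, -0.0], [0.001, -0.0, -1.0]]
ft_force: [-3.7, -1.6, -0.7]
grip_width: 0.0097
grasp_force: 15.0
```

Request:
arm_command(rows=[{"tx": 0, "ty": -0.8, "tz": 1, "rx": 0, "ry": 0, "rz": 0}, {"tx": 0, "ty": -0.8, "tz": 1, "rx": 0, "ry": 0, "rz": 0}, {"tx": 0, "ty": 0, "tz": 0, "rx": 0, "ry": 0, "rz": 0}])

```text
clock: 22.75
tool_pos: [0.5295, -0.104, 0.2349]
eef_rot: [[-0.943, 0.333, -0.001], [0.333, 0.943, -0.0], [0.001, -0.0, -1.0]]
ft_force: [-5.3, -2.6, 1.3]
grip_width: 0.0096
grasp_force: 15.0
```

```bash
python3 -c "
from h import *
to(pull(.68))"
```

```text
t 22.75 F [-5.3 -2.6  1.3] w 0.0096 gf 15.0 mm [ 0.6 -0.7  2. ] rot [-0.0004 -0.0005  0.0001]
```

Request:
arm_command(rows=[{"tx": 0, "ty": -0.6, "tz": 0.8, "rx": 0, "ry": 0, "rz": 0}, {"tx": 0, "ty": -0.6, "tz": 0.8, "rx": 0, "ry": 0, "rz": 0}, {"tx": 0, "ty": 0, "tz": 0, "rx": 0, "ry": 0, "rz": 0}])

```text
clock: 23.05
tool_pos: [0.5291, -0.1052, 0.2334]
eef_rot: [[-0.943, 0.333, -0.001], [0.333, 0.943, -0.0], [0.001, -0.001, -1.0]]
ft_force: [-4.9, -1.9, 0.6]
grip_width: 0.0093
grasp_force: 15.0
```

Request:
arm_command(rows=[{"tx": 0, "ty": -0.6, "tz": 0.8, "rx": 0, "ry": 0, "rz": 0}, {"tx": 0, "ty": -0.6, "tz": 0.8, "rx": 0, "ry": 0, "rz": 0}, {"tx": 0, "ty": 0, "tz": 0, "rx": 0, "ry": 0, "rz": 0}])

```text
clock: 23.35
tool_pos: [0.5287, -0.1063, 0.2319]
eef_rot: [[-0.943, 0.333, -0.001], [0.333, 0.943, -0.0], [0.0, -0.0, -1.0]]
ft_force: [-5.5, -2.1, 1.5]
grip_width: 0.0092
grasp_force: 15.0
```

```bash
python3 -c "
from h import *
to(pull(.68)); im=snapshot('side')[70:250,140:340,::-1]; cv2.imwrite('pics/s5.png',cv2.resize(im,None,fx=3.3,fy=3.3,interpolation=cv2.INTER_CUBIC))
print((proj('side',np.array([PV,PV+.125*(ex*np.cos(1.75)+ez*np.sin(1.75))]))-[140,70])*3.3)"
```

```text
t 23.35 F [-5.5 -2.1  1.5] w 0.0092 gf 15.0 mm [ 0.6  1.7 -1. ] rot [-0.0005 -0.0005  0.    ]
[[441.84447178 362.71322728]
 [473.37196397 240.54874289]]
```

View pics/s5.png

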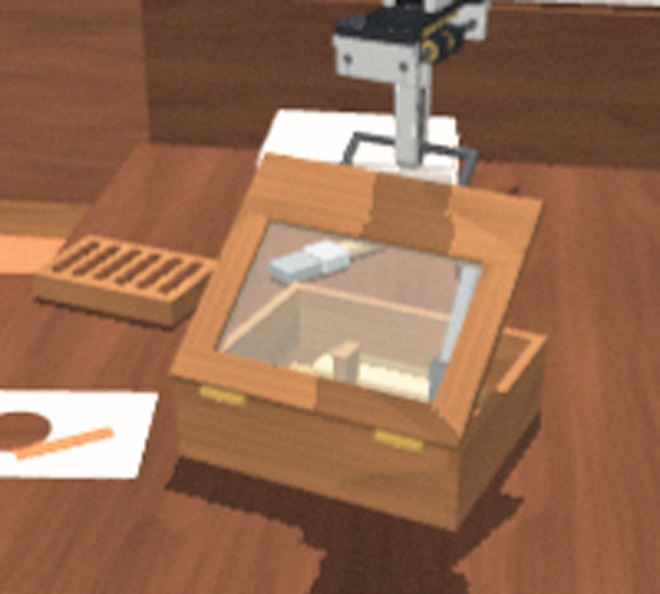

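Side view: the stay (465,300) stands under the front rail with its tip hidden at (475,262), all but touching. Keep lowering by a millimetre at a time until contact shows in the force.

Request:
arm_command(rows=[{"tx": 0, "ty": -0.6, "tz": 0.8, "rx": 0, "ry": 0, "rz": 0}, {"tx": 0, "ty": -0.6, "tz": 0.8, "rx": 0, "ry": 0, "rz": 0}, {"tx": 0, "ty": 0, "tz": 0, "rx": 0, "ry": 0, "rz": 0}])

```text
clock: 23.7
tool_pos: [0.5286, -0.1068, 0.2313]
eef_rot: [[-0.943, 0.332, 0.0], [0.332, 0.943, 0.001], [-0.0, 0.001, -1.0]]
ft_force: [-6.8, -0.1, 7.6]
grip_width: 0.0096
grasp_force: 15.0
```

Request:
arm_command(rows=[{"tx": 0, "ty": -0.6, "tz": 0.8, "rx": 0, "ry": 0, "rz": 0}, {"tx": 0, "ty": -0.6, "tz": 0.8, "rx": 0, "ry": 0, "rz": 0}, {"tx": 0, "ty": 0, "tz": 0, "rx": 0, "ry": 0, "rz": 0}])

```text
clock: 24.0
tool_pos: [0.5286, -0.1071, 0.2308]
eef_rot: [[-0.943, 0.332, 0.002], [0.332, 0.943, 0.002], [-0.001, 0.002, -1.0]]
ft_force: [-8.4, 1.6, 15.4]
grip_width: 0.0095
grasp_force: 15.0
```

Contact: the force rises while the position stalls. Ease off and release.

Request:
arm_command(rows=[{"tx": 0, "ty": 0.6, "tz": -1, "rx": 0, "ry": 0, "rz": 0}, {"tx": 0, "ty": 0, "tz": 0, "rx": 0, "ry": 0, "rz": 0}])

```text
clock: 24.2
tool_pos: [0.5286, -0.1069, 0.2311]
eef_rot: [[-0.943, 0.332, 0.001], [0.332, 0.943, 0.001], [-0.001, 0.001, -1.0]]
ft_force: [-6.8, 0.7, 8.9]
grip_width: 0.0093
grasp_force: 15.0
```

Request:
arm_command(rows=[{"tx": 0, "ty": 0, "tz": 0, "rx": 0, "ry": 0, "rz": 0}, {"tx": 0, "ty": 0, "tz": 0, "rx": 0, "ry": 0, "rz": 0}, {"tx": 0, "ty": 0, "tz": 0, "rx": 0, "ry": 0, "rz": 0}, {"tx": 0, "ty": 0, "tz": 0, "rx": 0, "ry": 0, "rz": 0}], gripper=0.25)

```text
clock: 24.6
tool_pos: [0.5292, -0.1075, 0.2297]
eef_rot: [[-0.943, 0.332, 0.001], [0.332, 0.943, 0.0], [-0.001, 0.0, -1.0]]
ft_force: [-0.0, -0.2, -0.1]
grip_width: 0.0234
grasp_force: 0.0
```

```bash
python3 -c "
from h import *
to(pull(.68))"
```

```text
t 24.6 F [-0.  -0.2 -0.1] w 0.0234 gf 0.0 mm [ 1.4  2.6 -3.3] rot [0.0005 0.001  0.0007]
```

Request:
arm_command(rows=[{"tx": 0, "ty": 0, "tz": -5, "rx": 0, "ry": 0, "rz": 0}, {"tx": 0, "ty": 0, "tz": -8, "rx": 0, "ry": 0, "rz": 0}, {"tx": 0, "ty": 0, "tz": -10, "rx": 0, "ry": 0, "rz": 0}, {"tx": 0, "ty": 0, "tz": -15, "rx": 0, "ry": 0, "rz": 0}, {"tx": 0, "ty": 0, "tz": -25, "rx": 0, "ry": 0, "rz": 0}, {"tx": 0, "ty": 0, "tz": -30, "rx": 0, "ry": 0, "rz": 0}, {"tx": 0, "ty": 0, "tz": -25, "rx": 0, "ry": 0, "rz": 0}, {"tx": 0, "ty": 0, "tz": 0, "rx": 0, "ry": 0, "rz": 0}, {"tx": 0, "ty": 0, "tz": 0, "rx": 0, "ry": 0, "rz": 0}, {"tx": 0, "ty": 0, "tz": 0, "rx": 0, "ry": 0, "rz": 0}])

```text
clock: 25.6
tool_pos: [0.5278, -0.1075, 0.3469]
eef_rot: [[-0.943, 0.332, -0.002], [0.332, 0.943, 0.0], [0.002, -0.0, -1.0]]
ft_force: [-0.4, 0.8, -0.4]
grip_width: 0.0238
grasp_force: 0.0
```

```bash
python3 -c "
from h import *
to(pull(.68)); im=snapshot('side')[:,:,::-1]; cv2.imwrite('pics/s6.png',cv2.resize(im,(800,600)))
print(proj('side',np.array([pull(.68)-.055*ex,pull(.68)+.055*ex]))*800/512)"
```

```text
t 25.6 F [-0.4  0.8 -0.4] w 0.0238 gf 0.0 mm [ -0.    3.2 114. ] rot [-0.0002 -0.0017  0.0004]
[[440.0792387  181.48365631]
 [385.11619929 171.8680078 ]]
```

View pics/s6.png

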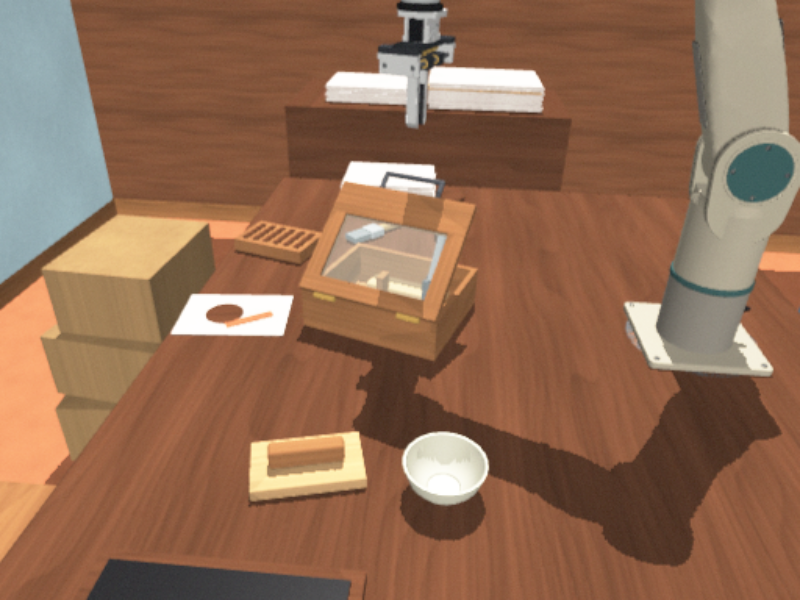

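The lid is propped on the stay, with the pull at (385–443,178) close to the 0.68 prediction. The gripper is clear and the bystanders look unmoved, so I hand in.

```bash
python3 -c "
from cell import *
print(job_done())"
```

```text
the job is handed in; nothing more can be done
None
```

The lid stands propped half open on the raised stay, set down gently and never dropped; the gripper is clear and the bystanders were never touched; handed in at about 26 s of the 72 s (no verdict was returned).

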